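# Clear the wet bench: beakers to wash, bottles to the spill tray, stopper to the dish

## Task

Clear the bench after the run: stand the two used plastic beakers separately, upright on the floor of the deep grey washing-up tub, stand the white bottle and the amber bottle upright in the shallow spill tray, and put the rubber stopper in the round steel dish. The beakers are nested, so first lift the upper one straight off without picking up the lower one with it. Keep beakers and bottles upright all the while, set the bottles down rather than dropping them, and do not shift the conical flask or the test-tube rack.

Things in the scene. Friction and masses are not known exactly. Their poses are not given: they have to be found in the camera images.
- beaker_top_mid (a point): Upper of two alike milky white plastic beakers, 80 mm high; outer diameter 41 mm at the foot, tapering out to 55 mm, then a straight rim collar 59 mm in diameter from 60 to 80 mm above its foot, where it is gripped; 45 g. Point on its axis 40 mm above its foot, z up. At the start nested loosely (1 mm play) in the lower, foot 38 mm above the lower foot, top 38 mm standing out above its rim.
- beaker_low_mid (a point): Lower of two alike milky white plastic beakers, 80 mm high; outer diameter 41 mm at the foot, tapering out to 55 mm, then a straight rim collar 59 mm in diameter from 60 to 80 mm above its foot, where it is gripped; 45 g. Point on its axis 40 mm above its foot, z up. At the start it stands on the bench with the upper one nested in it.
- white_bottle_mid (a point): White closed plastic reagent bottle, 118 mm high: round body 58 mm in diameter, shoulder from 78 to 96 mm up, then a white ribbed screw cap 43 mm in diameter from 96 to 118 mm above its foot, by which it can be gripped. 160 to 260 g. Stands on the bench. The point is on its axis, 59 mm above its foot; z up.
- amber_bottle_mid (a point): Small closed amber glass bottle with a paper label, 94 mm high over all: round body 42 mm in diameter, shoulder from 58 to 74 mm up, then a white ribbed screw cap 28 mm in diameter from 74 to 94 mm above its foot, by which it can be gripped. 90 to 145 g. Stands on the bench. The point is on its axis, 47 mm above its foot; z up.
- stopper_mid (a point): Brown-red solid rubber stopper, a plain cone frustum 35 mm high, 38 mm in diameter at the top and 31 mm at the foot, standing on its small end on the bench; 30 to 48 g. The point is on its axis, 17.5 mm above its foot; z up.
- tub: Deep grey plastic washing-up tub, open at the top, fixed on the bench: 160 mm (its x) by 200 mm (its y) over the rim lips, 70 mm high, inside 136 by 176 mm with upright walls and a flat floor 4 mm above the bench. Origin at the centre of its underside, z up.
- spill_tray: Shallow white plastic spill tray for bottles, fixed on the bench: 150 mm (its x) by 190 mm (its y) over the lips, 28 mm high, inside 130 by 170 mm with a flat floor 4 mm above the bench. Origin at the centre of its underside, z up.
- dish: Shallow round stainless steel dish for stoppers, fixed on the bench: 147 mm across the rim, 28 mm high, inner floor 118 mm in diameter and 3 mm above the bench, wall flaring slightly outwards. Origin at the centre of its underside, z up.
- flask: Bystander: loose conical glass flask, base 82 mm in diameter, neck 33 mm (39 mm at the lip), 145 mm high, standing in the row among the things to be cleared. Origin at the centre of its underside, z up.
- tube_rack: Bystander: loose aluminium test-tube rack, 220 mm (its x) by 90 mm (its y) by 76 mm, with glass tubes that stand up to 150 mm above the bench; it stands at the left end of the bench. Origin at the centre of its underside, z up.

How it is judged:
At the end, for the whole second after the job is handed in: Both beakers stand singly and upright on the tub floor and both bottles upright on the spill tray floor (within 0.1 rad, height within 6 mm); the stopper lies or stands on the floor of the dish, its centre within 62 mm of the dish centre; all at rest (x of beaker_top_mid in the frame of tub between -0.055 and 0.055 m and y of beaker_top_mid in the frame of tub between -0.075 and 0.075 m and z of beaker_top_mid in the frame of tub between 0.038 and 0.05 m and angle between each of beaker_top_mid, beaker_low_mid, white_bottle_mid, amber_bottle_mid's own z axis and vertical below 0.1 rad and x of beaker_low_mid in the frame of tub between -0.055 and 0.055 m and y of beaker_low_mid in the frame of tub between -0.075 and 0.075 m and z of beaker_low_mid in the frame of tub between 0.038 and 0.05 m and x of white_bottle_mid in the frame of spill_tray between -0.055 and 0.055 m and y of white_bottle_mid in the frame of spill_tray between -0.075 and 0.075 m and z of white_bottle_mid in the frame of spill_tray between 0.057 and 0.069 m and x of amber_bottle_mid in the frame of spill_tray between -0.055 and 0.055 m and y of amber_bottle_mid in the frame of spill_tray between -0.075 and 0.075 m and z of amber_bottle_mid in the frame of spill_tray between 0.045 and 0.057 m and horizontal distance between stopper_mid and dish below 0.062 m and z of stopper_mid in the frame of dish between 0.01 and 0.03 m and linear speed of each of beaker_top, beaker_low, white_bottle, amber_bottle, stopper below 0.02 m/s and angular speed of each of beaker_top, beaker_low, white_bottle, amber_bottle, stopper below 0.3 rad/s); the robot touches nothing.
It fails at once if a beaker or bottle is tipped more than 0.6 rad (34 degrees) from upright (angle between any of beaker_top_mid, beaker_low_mid, white_bottle_mid, amber_bottle_mid's own z axis and vertical above 0.6 rad).
It fails at once if the lower beaker is carried up, more than 20 mm, with the upper one still nested in it (distance between beaker_top_mid and beaker_low_mid below 0.045 m and height (world z) of beaker_low_mid above 0.06 m).
It fails at once if a bottle is dropped or knocked: it falls or flies, out of the gripper, faster than 0.45 m/s (a fall of about 10 mm) ((contact force between the fingers and white_bottle below 0.05 N and linear speed of white_bottle above 0.45 m/s) or (contact force between the fingers and amber_bottle below 0.05 N and linear speed of amber_bottle above 0.45 m/s)).
It fails at once if the conical flask or the test-tube rack is shifted more than 25 mm or tipped (distance of any of flask, tube_rack from where it was at the start of the episode above 0.025 m or angle between any of flask, tube_rack's own z axis and vertical above 0.25 rad).
It also fails if it takes over 141 s, if anything falls off the work surface, if the arm or the gripper's body presses on something with over 40 N, if the wrist force passes 120 N, or if a joint passes its speed limit or range.

## Robot

A 6-joint arm with a two-finger parallel gripper is mounted at the origin on the work surface. World frame = base frame: x ahead of the robot, y to its left, z up, the work surface at z = 0. Lengths are in m, angles in rad, forces in N, time in s.
With the tool pointing down it reaches from about 0.325 to 0.9 m from the base axis. Payload 6.1 kg.
Tool frame: the origin (TCP) lies midway between the tips of the shut fingers; the grasp point (between the pads) lies 19 mm behind it; z points along the fingers, y is the line along which they close (so a half turn about z gives the same grasp; the last joint's range is limited). The gripper opens to 85 mm and grips with 20 to 120 N. Pads are 22 mm wide; open, the fingers measure 114 mm over their backs; the gripper's body (76 mm by 85 mm) begins 54 mm behind the grasp point. The pads swing forward as they close: fully open they stand 13 mm farther back than shut.
Start: joints at [1.09, 0.22, 1.526, -0, 1.395, -0.126], TCP at [0.217, 0.586, 0.231] pointing down, gripper open.
Joint ranges: [-2.98, 2.98], [-0.91, 2.08], [0.09, 2.57], [-1.24, 4.39], [0.2, 2.65], [-2.68, 2.68]. Speed limits (rad/s): [2.57, 2.57, 3.01, 3.14, 3.14, 3.14].

## Interface

Orientations are given as [roll, pitch, yaw] about the fixed x, y, z axes, in that order (R = Rz(yaw) Ry(pitch) Rx(roll)).
In Python, from plant import movep, move_l, set_joints, gripper_to, hold, inverse_kinematics, observe, get_image, get_calibration, Unreachable, job_done gives the robot as it stands. Calls block until the motion is done:
- movep(position, orientation): joint-space move of the TCP to a pose.
- move_l(position, feed=0.15, rotation=None, max_force=None): straight line of the TCP; rotation=None keeps the orientation; feed is the mean speed in m/s. With max_force (N) it stops when the force on the tool has changed by that much, and returns True; else False.
- set_joints(angles): joint-space move.
- gripper_to(opening, f_grip=None): finger opening in m; f_grip is the grip in N (None keeps the last); returns when the fingers have stopped.
- hold(seconds).
- inverse_kinematics(position, orientation): joint angles nearest the present ones, or None.
- observe(): the state.
- get_image(name): name is "scene" or "top"; returns (picture, depth): 480x640x3 uint8, red, green, blue; 480x640 float32, m along the optical axis (not along the pixel's ray), 0 where there is no reading.
- get_calibration(name): a dict with "intrinsics" (3x3 intrinsics, pixels), "world_from_camera" (4x4, takes a point from camera to world coordinates). Camera axes: x right, y down, z forward; pixel columns grow to the right and rows downward; lengths in m; the calibration is good to about 2 mm. A picture is of the moment at which its call begins. get_calibration takes no time and is no camera call.
A pose or a line that the arm cannot do raises Unreachable and nothing moves.
- job_done(): hands the job in; it is judged then, once.
The state is a dict: "time_s": time; "q": joint angles; "joint_velocities": joint speeds; "joint_torque": joint torques, N m; "eef_pos": TCP position; "tcp_rot": TCP orientation; "ft_force": force on the tool from outside, world axes, zero at the start; "torque": the same for the moment, N m; "opening": finger opening in m; "grasp_force": force on a finger pad.
Only numpy, scipy, OpenCV 4.12 (cv2) and the standard library are available. Lean on these libraries where they do the work, as an engineer would, in place of code of your own. Each camera call takes 0.05 s, during which the arm holds its last target. There are 200 camera calls.

## Working session

There is one attempt and no reset: what is moved stays moved. The work goes in short steps, each a Python script; the robot and the scene stay as the last script left them, time stands still between calls to the robot, and variables do not carry over. Pictures are saved under pics/ and viewed, at most 14 in all, crops included, and the job is handed in when it is done.

```bash
ls; mkdir -p pics; python3 - <<'E'
from plant import *
import cv2,numpy as np
for n in("top","scene"):
    im,d=get_image(n); cv2.imwrite(f"pics/{n}0.png",im[...,::-1]); np.savez(f"{n}0.npz",im=im,d=d)
    c=get_calibration(n); print(n,np.round(c["intrinsics"],1).tolist(),np.round(c["world_from_camera"],3).tolist())
print(observe()["time_s"],observe()["tcp_rot"])
E
```

```text
pics
top [[499.6, 0.0, 318.3], [0.0, 499.6, 237.7], [0.0, 0.0, 1.0]] [[0.011, -0.99, 0.141, 0.295], [-1.0, -0.008, 0.022, 0.102], [-0.021, -0.141, -0.99, 1.471], [0.0, 0.0, 0.0, 1.0]]
scene [[616.2, 0.0, 317.5], [0.0, 616.2, 230.5], [0.0, 0.0, 1.0]] [[0.665, 0.529, -0.527, 1.208], [0.746, -0.457, 0.484, -0.527], [0.015, -0.715, -0.699, 1.003], [0.0, 0.0, 0.0, 1.0]]
0.1 [-3.13985594e+00 -2.29768384e-04  2.78679328e+00]
```

View pics/top0.png

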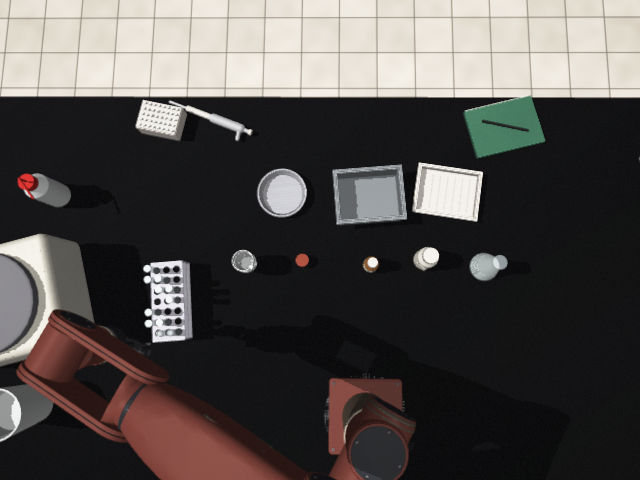

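View pics/scene0.png

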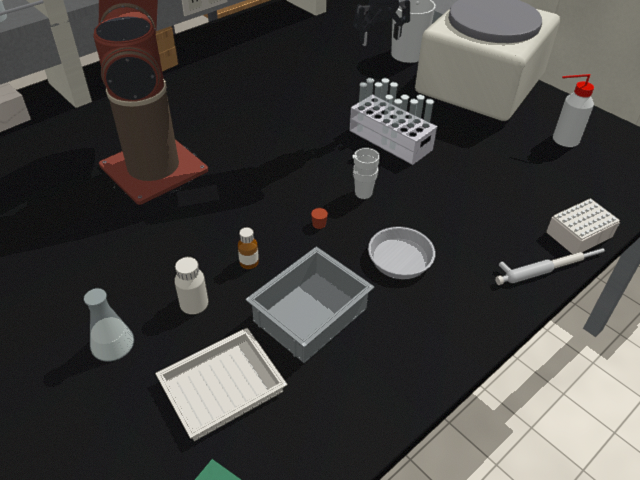

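The row in the top view runs beakers (244,261), stopper (302,260), amber bottle (371,265), white bottle (427,258) and flask (484,266). Behind it are the dish (282,193), tub (370,194) and tray (448,192). Next I'll fit positions from the depth data.

```bash
cat > h.py <<'E'
from plant import *
import numpy as np, cv2
def cloud(n,d=None):
    if d is None: d=get_image(n)[1]
    c=get_calibration(n); K=c["intrinsics"]; T=np.array(c["world_from_camera"])
    v,u=np.mgrid[:480,:640]
    P=np.stack([(u-K[0][2])/K[0][0]*d,(v-K[1][2])/K[1][1]*d,d],-1)@T[:3,:3].T+T[:3,3]
    P[d==0]=np.nan
    return P
def sel(P,x,y,r,z0,z1):
    with np.errstate(all='ignore'):
        m=(np.hypot(P[...,0]-x,P[...,1]-y)<r)&(P[...,2]>z0)&(P[...,2]<z1)
    return P[m]
E
python3 - <<'E'
from h import *
Pt=cloud("top",np.load("top0.npz")["d"]); Ps=cloud("scene",np.load("scene0.npz")["d"])
np.set_printoptions(precision=4,suppress=True)
px=dict(beak=(244,261),stop=(302,260),amber=(372,264),white=(430,255),flask=(484,266),dish=(282,193),tub=(370,194),tray=(448,192),rack=(170,300))
for k,(u,v) in px.items():
    w=Pt[v-3:v+4,u-3:u+4].reshape(-1,3); m=np.nanmedian(w,0); print(k,m)
    R=.2 if k in("tub","tray","dish","rack") else .06
    for nm,P in(("top",Pt),("scene",Ps)):
        a=sel(P,m[0],m[1],R,.012,.25)
        if len(a)==0: print(nm,"none");continue
        zt=np.percentile(a[:,2],98)
        b=a[a[:,2]>zt-.012]
        if k in("tub","tray"):
            continue
        (cx,cy),r=cv2.minEnclosingCircle(b[:,:2].astype(np.float32))
        print("  ",nm,len(a),"ztop",zt,"band",len(b),"mean",b.mean(0)[:2],"circ",cx,cy,r)
for k,zl,zh in(("tub",.062,.08),("tray",.02,.036),("dish",.02,.036)):
    u,v=px[k]; m=np.nanmedian(Pt[v-3:v+4,u-3:u+4].reshape(-1,3),0)
    for nm,P in(("top",Pt),("scene",Ps)):
        b=sel(P,m[0],m[1],.135 if k!="dish" else .085,zl,zh)
        r=cv2.minAreaRect(b[:,:2].astype(np.float32)); print(k,nm,len(b),r)
E
```

```text
beak [0.4305 0.3485 0.0414]
   top 428 ztop 0.12041431836069866 band 84 mean [0.4249 0.3369] circ 0.4248713552951813 0.33758848905563354 0.0317188985645771
   scene 994 ztop 0.11808134740526882 band 217 mean [0.4255 0.341 ] circ 0.4257448613643646 0.3422107398509979 0.03262758627533913
stop [0.4351 0.1812 0.0344]
   top 128 ztop 0.04136086297484998 band 121 mean [0.4366 0.1814] circ 0.4372138977050781 0.1814853847026825 0.018558617681264877
   scene 226 ztop 0.03723974559808718 band 170 mean [0.4387 0.1832] circ 0.43811196088790894 0.1869267225265503 0.022984372451901436
amber [ 0.4198 -0.0156  0.0942]
   top 186 ztop 0.10004129906518985 band 80 mean [ 0.4266 -0.0171] circ 0.4268045723438263 -0.01762990467250347 0.014323294162750244
   scene 605 ztop 0.09447611879536896 band 138 mean [ 0.4292 -0.015 ] circ 0.42741870880126953 -0.014542469754815102 0.0163623858243227
white [ 0.4436 -0.1704  0.1187]
   top 431 ztop 0.1230739640245087 band 199 mean [ 0.4435 -0.172 ] circ 0.44366008043289185 -0.17291931807994843 0.02173827402293682
   scene 1337 ztop 0.11866282380875114 band 352 mean [ 0
[... 1045 characters left out ...]
04300689697, -0.01073482632637024), (0.16256092488765717, 0.20000800490379333), 4.716228008270264)
tub scene 1931 ((0.6247951984405518, -0.006591439247131348), (0.1636735051870346, 0.20359577238559723), 4.73828125)
tray top 798 ((0.6438925266265869, -0.2440216988325119), (0.19272147119045258, 0.15225403010845184), 81.69390869140625)
tray scene 1994 ((0.6435277462005615, -0.23964734375476837), (0.19069233536720276, 0.15604901313781738), 81.51541137695312)
dish top 367 ((0.6366545557975769, 0.24401704967021942), (0.1448030024766922, 0.14361384510993958), 2.8779256343841553)
dish scene 571 ((0.637125551700592, 0.24900326132774353), (0.14529182016849518, 0.14886102080345154), 35.991600036621094)
```

```bash
python3 - <<'E'
import cv2
a=cv2.imread("pics/top0.png")[150:290,220:520]
cv2.imwrite("pics/c1.png",cv2.resize(a,None,fx=2.66,fy=2.66,interpolation=cv2.INTER_CUBIC))
E
```

```text
(no output)
```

View pics/c1.png

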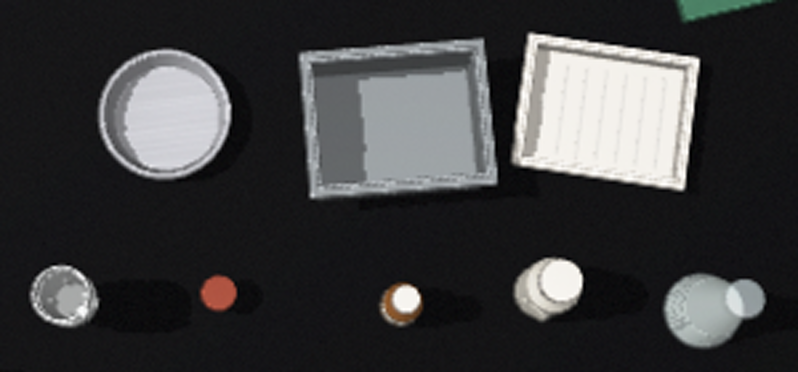

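```bash
cat >> h.py <<'E'
DOWN=lambda deg: [np.pi,0,np.deg2rad(deg)]
TUB=(.625,-.0085,4.7); TRAY=(.6437,-.242,-8.4); DISH=(.637,.2465,0)
def infr(f,x,y):
    a=np.deg2rad(f[2]); return f[0]+x*np.cos(a)-y*np.sin(a), f[1]+x*np.sin(a)+y*np.cos(a)
def tcpz(zg,w): return zg-.019-.013*(w/.085)**1.5   # grasp height -> TCP height at width w
def pick(x,y,zg,w,f,deg=90,zhi=.2):
    gripper_to(.085); p=observe()["eef_pos"]
    move_l([p[0],p[1],max(zhi,p[2])],.2)
    move_l([x,y,zhi],.3,DOWN(deg))
    s=move_l([x,y,tcpz(zg,w)],.12,None,8); gripper_to(w-.01,f); o=observe()
    print("pick stop",s,np.round(o["eef_pos"],4),"open",o["opening"],"grip",o["grasp_force"],"t",o["time_s"])
def carry(x,y,deg,z):
    p=observe()["eef_pos"]; move_l([p[0],p[1],z],.12); move_l([x,y,z],.22,DOWN(deg))
def place(x,y,zg,w,wo,zhi=.2,feed=.04,ff=2.5):
    z=tcpz(zg,w); move_l([x,y,z+.015],.12); hold(.2)
    s=move_l([x,y,z-.006],feed,None,ff); o=observe(); print("place stop",s,np.round(o["eef_pos"],4),"want",round(z,4),"open",o["opening"])
    gripper_to(wo); move_l([x,y,zhi],.12); print("t",observe()["time_s"])
def shot(n,name,box=None,k=1):
    im=get_image(n)[0]
    if box: im=im[box[1]:box[3],box[0]:box[2]]
    cv2.imwrite(f"pics/{name}.png",cv2.resize(im[...,::-1],None,fx=k,fy=k,interpolation=cv2.INTER_CUBIC))
E
python3 - <<'E'
from h import *
pick(.425,.340,.109,.059,20)
p=observe()["eef_pos"]; move_l([p[0],p[1],p[2]+.014],.03); print(observe()["ft_force"],observe()["opening"])
shot("scene","s1",(280,80,480,230),4)
E
```

```text
pick stop False [0.4256 0.3404 0.0835] open 0.05924605563301828 grip 21.067987186834216 t 3.425
[ 0.4824848   0.66584145 -0.71559656] 0.05918375626685311
```

View pics/s1.png

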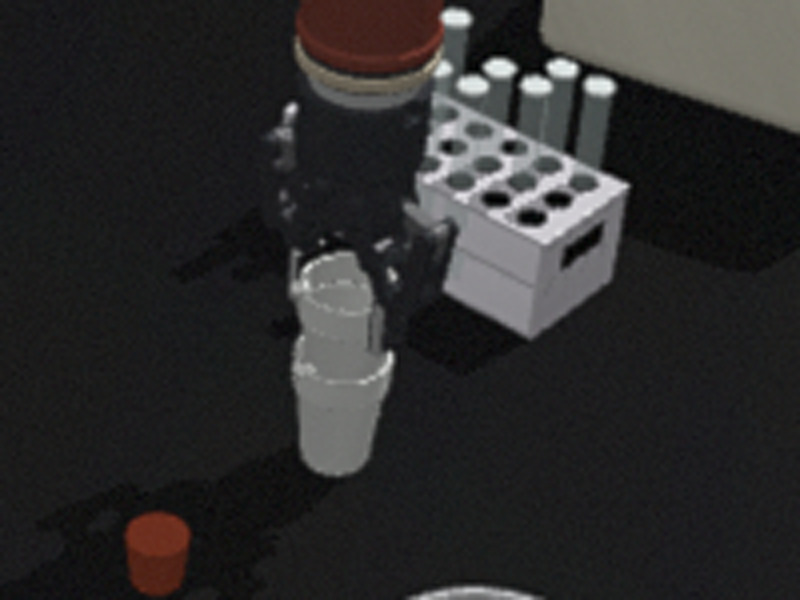

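The upper beaker is gripped at crop (340,290). The lower foot is at crop (335,470), which is scene (364,197), apparently unmoved. I'll check that in numbers before lifting on.

```bash
python3 - <<'E'
from h import *
im=get_image("scene")[0].astype(int); a=np.load("scene0.npz")["im"].astype(int)
print(a[188:206,360:367].mean((1,2)).round()); print(im[188:206,360:367].mean((1,2)).round())
foot=max(np.where(im[185:206,360:367].mean((1,2))>70)[0]); foot0=max(np.where(a[185:206,360:367].mean((1,2))>70)[0]); print(foot,foot0)
if abs(foot-foot0)<=3:
    x,y=infr(TUB,0,.043); p=observe()["eef_pos"]
    move_l([p[0],p[1],p[2]+.035],.04); print(observe()["ft_force"])
    carry(x,y,94.7,.19); shot("scene","s2",(220,80,480,275),3)
    place(x,y,.074,.059,.075)
E
```

```text
[115. 116. 116. 116. 116. 116. 116. 116. 117. 116.  91.  31.  18.  22.
  22.  24.  26.  27.]
[116. 116. 116. 116. 116. 116. 116. 117. 117. 117.  91.  32.  17.  20.
  23.  24.  26.  28.]
13 13
[0.25726245 0.04528876 0.52194232]
place stop True [0.6218 0.0343 0.0489] want 0.0475 open 0.05957122588874581
t 11.2083
```

View pics/s2.png

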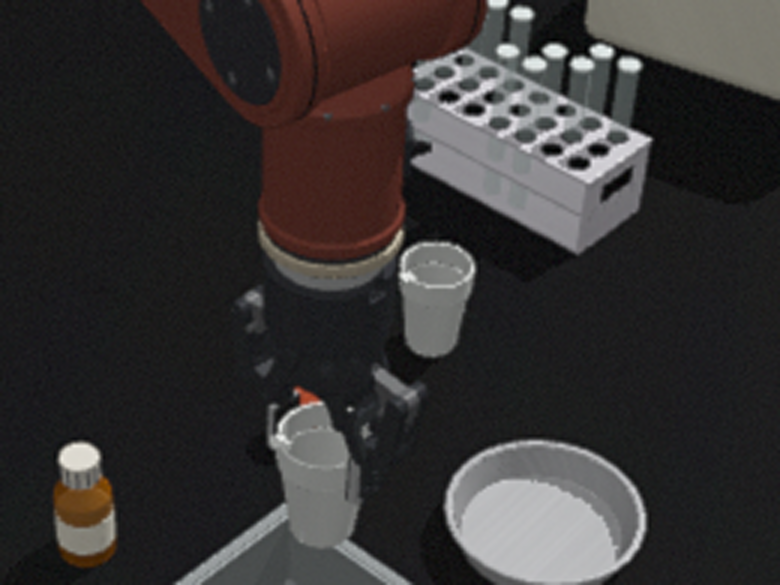

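The lower beaker stayed on the bench (crop (435,300)) while the upper was carried upright over the tub and set down. Next are the lower beaker and the stopper.

```bash
python3 - <<'E'
from h import *
P=cloud("scene"); b=sel(P,.425,.34,.06,.07,.1); print(len(b), cv2.minEnclosingCircle(b[:,:2].astype(np.float32)))
pick(.4255,.340,.071,.059,20)
x,y=infr(TUB,0,-.043); carry(x,y,94.7,.19); place(x,y,.074,.059,.075)
pick(.4375,.184,.028,.038,30)
x,y=DISH[:2]; carry(x,y,90,.12); place(x,y,.032,.038,.06,.15)
shot("scene","s3")
E
```

```text
178 ((0.426164835691452, 0.34218090772628784), 0.034547220915555954)
pick stop False [0.426  0.3403 0.0453] open 0.05828653533996119 grip 21.35227605700493 t 14.95
place stop True [ 0.6285 -0.0514  0.0486] want 0.0475 open 0.05858918822463439
t 22.0083
pick stop False [0.4377 0.1841 0.0055] open 0.03603981045043116 grip 29.639948029071093 t 25.975
place stop True [0.6369 0.2465 0.0079] want 0.0091 open 0.03612023369085263
t 31.4583
```

View pics/s3.png

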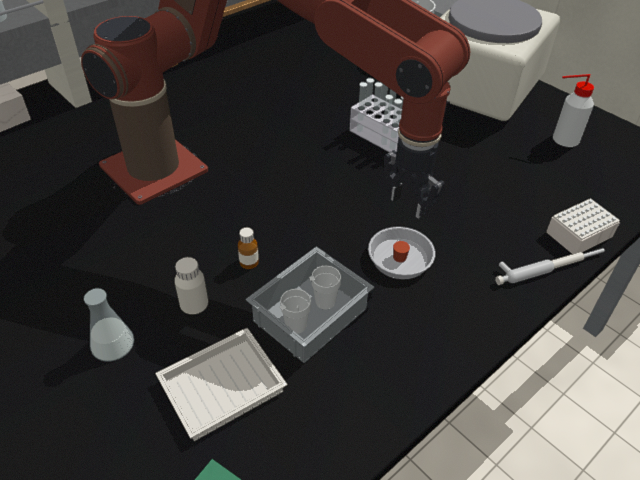

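Both beakers stand in the tub ((295,310) and (326,285)) and the stopper is in the dish (400,251). The two bottles remain.

```bash
python3 - <<'E'
from h import *
pick(.427,-.016,.085,.028,40,zhi=.22)
x,y=infr(TRAY,0,.040); carry(x,y,81.6,.21); place(x,y,.089,.028,.05,.22,.025)
pick(.444,-.1715,.108,.043,55,zhi=.23)
x,y=infr(TRAY,0,-.035); carry(x,y,81.6,.22); place(x,y,.112,.043,.065,.24,.025)
move_l([.45,.1,.3],.3)
shot("scene","s4"); shot("top","t4",(220,150,520,290),2.66)
Pt=cloud("top");Ps=cloud("scene")
for nm,P in(("top",Pt),("scene",Ps)):
    for k,f,x,y,z0,z1 in(("amber",TRAY,0,.04,.088,.11),("white",TRAY,0,-.035,.11,.14),("b1",TUB,0,.043,.076,.1),("b2",TUB,0,-.043,.076,.1)):
        b=sel(P,*infr(f,x,y),.05,z0,z1); print(nm,k,infr(f,x,y),len(b),cv2.minEnclosingCircle(b[:,:2].astype(np.float32)) if len(b) else"",b[:,2].max() if len(b) else "")
E
```

```text
pick stop False [ 0.4266 -0.0161  0.064 ] open 0.03018179459796271 grip 35.5488575657364 t 35.6667
place stop True [ 0.6494 -0.2027  0.0681] want 0.0675 open 0.030167421408603522
t 42.2583
pick stop False [ 0.4442 -0.1717  0.0853] open 0.042639859368410284 grip 49.41914038150571 t 45.6417
place stop True [ 0.6385 -0.2765  0.0894] want 0.0883 open 0.04253753698833369
t 51.75
top amber (np.float64(0.6495433211424965), np.float64(-0.20242910668148045)) 85 ((0.6494723558425903, -0.20411401987075806), 0.014015426859259605) 0.10578736539940992
top white (np.float64(0.6385870940003157), np.float64(-0.2766245316537046)) 202 ((0.6376157999038696, -0.277912437915802), 0.022194886580109596) 0.1303654057183803
top b1 (np.float64(0.6214766441289082), np.float64(0.03435540763317557)) 29 ((0.6342593431472778, 0.033677056431770325), 0.026013441383838654) 0.09084686732258906
top b2 (np.float64(0.6285233558710918), np.float64(-0.05135540763317557)) 84 ((0.6272161602973938, -0.05427677556872368), 0.03151113539934158) 0.09091419487705688
scene amber (np.float64(0.6495433211424965), np.float64(-0.20242910668148045)) 213 ((0.6487559676170349, -0.21926215291023254), 0.03305540606379509) 0.10183607230565939
scene white (np.float64(0.6385870940003157), np.float64(-0.2766245316537046)) 512 ((0.638793408870697, -0.27491360902786255), 0.022603318095207214) 0.12586212392594465
scene b1 (np.float64(0.6214766441289082), np.float64(0.03435540763317557)) 205 ((0.6207467317581177, 0.03494604676961899), 0.03159721940755844) 0.0863130473609729
scene b2 (np.float64(0.6285233558710918), np.float64(-0.05135540763317557)) 218 ((0.6276006698608398, -0.05206815525889397), 0.03215300291776657) 0.08606969020291055
```

View pics/s4.png

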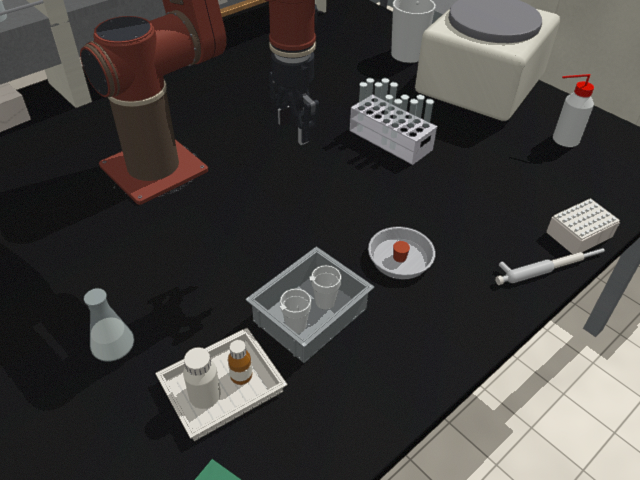

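View pics/t4.png

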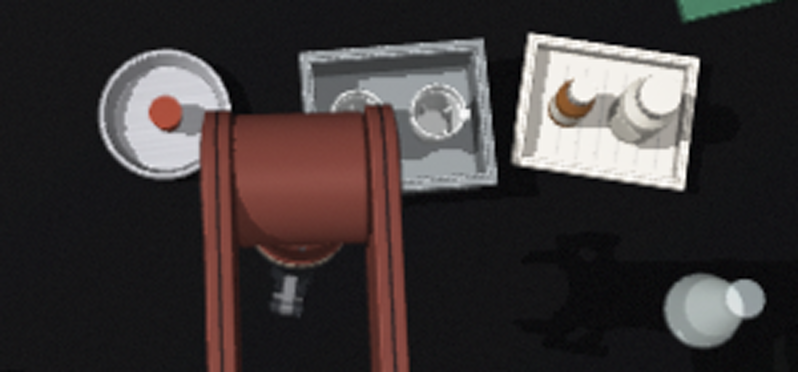

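The final views show the beakers upright and separate in the tub, and both bottles upright in the tray (scene (200,375) and (239,362)). The stopper is in the dish, the flask and rack haven't moved, and the arm is clear.

```bash
python3 -c "
from plant import *
hold(.5); print(job_done())"
```

```text
the job is handed in; nothing more can be done
None
```

The job is handed in after about 52 s of the 141 s allowed: both beakers are in the tub, both bottles in the spill tray and the stopper in the dish, with the flask and rack in place in the last pictures (the hand-in call returned no verdict).

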